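# Nest the sample cups in the leaning cup holder

## Robot

A 6-joint arm with a two-finger parallel gripper is mounted at the origin on the work surface. World frame = base frame: x ahead of the robot, y to its left, z up, the work surface at z = 0. Lengths are in m, angles in rad, forces in N, time in s.
With the tool pointing down it reaches from about 0.275 to 0.75 m from the base axis. Payload 10.2 kg.
Tool frame: the origin (TCP) lies on the centre line of the jaws, within the pads' length; the fingertips stand 8 mm ahead of it and the grasp point (between the pads) lies 11 mm behind it; z points along the fingers, y is the line along which they close (so a half turn about z gives the same grasp; the last joint's range is limited). The gripper opens to 88 mm and grips with 3 to 60 N. Pads are 18 mm wide; open, the fingers measure 123 mm over their backs; the gripper's body (75 mm by 187 mm) begins 45 mm behind the grasp point.
Start: joints at [0.89, 0.313, 1.498, -0, 1.331, -0.223], TCP at [0.232, 0.471, 0.247] pointing down, gripper open.
Joint ranges: [-2.94, 2.94], [-0.97, 2.17], [0.19, 2.56], [-1.23, 4.37], [0.02, 3.11], [-2.88, 2.88]. Speed limits (rad/s): [2.39, 2.39, 3.01, 3.14, 3.14, 3.14].

## Interface

Orientations are given as [roll, pitch, yaw] about the fixed x, y, z axes, in that order (R = Rz(yaw) Ry(pitch) Rx(roll)).
In Python, from plant import robot gives the robot as it stands. The module is installed in compiled form; this text tells all that it offers.
- The arm moves only by the tool arm_command, never from a script. Its argument "increments" is a list of rows, each a list of 5 numbers: the shift along the tool's x, y, z in cm, then the turn about the tool's z in rad, then the finger opening in cm, from 0 to 8.81. In form: [[tx, ty, tz, twist, gripper], ...]. A call has 1 to 5 rows; each row shifts and turns the commanded pose from where the row before left it, along the tool's axes as they then stand; what a row does not reach is not made up. A row lasts 1/8 s, in which the tool goes at most 62.5 mm and 10.7 degrees, less where a joint would pass 70% of its speed; a pose out of reach is approached as far as the arm can. A call with a gripper value outside its range is refused whole. The fingers move at their own pace and stop on an object; "grip_force" is the grip in N (left out, the last holds). Time passes only in rows, so rows that do not move let the fingers close. It gives the time, the measured TCP pose, the force, the opening and the grip force at its end, in the units of the state.
- robot.read_state(): the state, without advancing time (a new reading comes with each control period).
- robot.camera(name): name is "scene" or "top" or "wrist"; returns (picture, depth): 420x560x3 uint8, blue, green, red; 420x560 float32, m along the optical axis (not along the pixel's ray), 0 where there is no reading.
- robot.calibration(name): a dict with "camera_matrix" (3x3 intrinsics, pixels), "dist" ([k1, k2, p1, p2, k3] as OpenCV has them; the pictures are not rectified), "view" (4x4, takes a point from world to camera coordinates). Camera axes: x right, y down, z forward; pixel columns grow to the right and rows downward; lengths in m; the calibration is good to about 2 mm. A picture is of the moment at which its call begins: read the wrist's pose just before it. calibration takes no time and is no camera call; for the wrist camera it gives the pose at the moment of the call.
- robot.hand_in(): hands the job in; it is judged then, once.
Trained networks look in the newest picture that a camera, given by its name, has taken for a name from the list of things; names that differ only in an ending like _2 or _b are one class to them, and where a whole thing is asked for, a point or a joint stands for the part that bears it (a point fixed in the world has none). Each returns a list of dicts, best first, with "p" (0 to 1); they miss things now and then, are a little off and sometimes report something else, mostly with a low value. They report only what shows in the picture. A call takes as long as a camera call. They do not tell look-alikes from the thing itself.
- robot.search_frame(camera, thing): "position" ([x, y, z] in m, in world coordinates, good to about 4 mm: the middle of the surface that is visible of it).
- robot.spot_point(camera, thing): "position" ([x, y, z] in m, in world coordinates, good to about 4 mm: a listed point, or the origin of a listed thing).
The state is a dict: "t": time; "joints": joint angles; "joint_vel": joint speeds; "tau": joint torques, N m; "tool_pos": TCP position; "orientation": TCP orientation; "contact_force": force on the tool from outside, world axes, zero at the start; "wrist_torque": the same for the moment, N m; "width": finger opening in m; "grip_force": force on a finger pad.
Only numpy, scipy, OpenCV 4.12 (cv2) and the standard library are available. Lean on these libraries where they do the work, as an engineer would, in place of code of your own. Each camera call takes 0.05 s, during which the arm holds its last target. There are 200 camera calls.

## Task

Stack the two loose collared sample cups into the cup that is clamped in the leaning holder, one nested in the other. Take them one at a time, in either order: press each one firmly home, without ramming it, until its collar sits flat on the rim of the cup below, before fetching the next. Leave everything else on the bench where it is.

Things in the scene. Friction and masses are not known exactly. Their poses are not given: they have to be found in the camera images.
- base_cup: a cup of the same shape and size as cup_a, clamped in the holder, fixed. Its mouth leans 30 degrees from upright, towards the robot give or take the holder's yaw; its foot's centre (the origin) is 70 mm above the table, its rim's centre 75 mm along its z axis
- cup_a: loose white plastic sample cup, upright on the table, 75 mm tall, 45 g: a cone 37 mm across at the foot, 56 mm across 55 mm up, then a straight collar 64 mm across from 55 mm up to the rim (bore 58.6 mm). Origin: centre of the foot; z runs up its axis. Nested home, its collar sits on the lower cup's rim, its origin 20 mm above the lower cup's along the axis (1.3 mm radial play)
- cup_b: A second cup just like cup_a, also standing upright on the table
- holder: fixed stand that carries base_cup: white base plate 140 x 110 x 12 mm, steel rod 14 mm thick and 150 mm tall at x = +52 mm, and a clamp ring 66 mm across that grips base_cup 27 mm or more below its rim. Origin on the table under the plate; the cup's foot is at x = +20 mm, its mouth leans to -x
- beaker: bystander: straight-sided white plastic beaker without a collar, 62 mm across, 66 mm tall; origin under its centre. It stands among the cups
- jar: bystander: amber glass jar with a white cap, 54 mm across, 75 mm tall; origin under its centre. It stands among the cups
- dish: bystander: white dish, 84 mm across, 16 mm tall, in front of the holder; origin under its centre
- spatula: bystander: thin steel lab spatula, 155 mm long, lying flat along its x
- wash_bottle: bystander: white wash bottle with a thin spout, 72 mm across, 210 mm tall, behind the holder; origin under its centre
- waste: bystander: clear plastic waste beaker, 80 mm across, 100 mm tall, behind the holder; origin under its centre
Things that resemble listed ones, but are neither listed nor needed, are in the scene too. Leave any blue or yellow look-alike of the cup_b alone. Leave any yellow look-alike of the cup_a alone.

How it is judged:
By the outcome, as a careful person would: the job done as asked, in the order asked, and still so for the second after the job is handed in, with the robot touching nothing.
It also fails if it takes over 64 s, if anything falls off the work surface, if the arm or the gripper's body presses on something with over 40 N, if the wrist force passes 120 N, or if a joint passes its speed limit or range.

## Working session

There is one attempt and no reset: what is moved stays moved. The work goes in short steps, Python scripts to look and compute and a tool call to move; the robot and the scene stay as the last step left them, time stands still between calls to the robot, and variables do not carry over. Pictures are saved under pics/ and viewed, at most 10 in all, crops included, and the job is handed in when it is done.

Besides the shell and the picture viewer there is one more tool, called after "Emit:" by a JSON object that holds its "name" and its "arguments". arm_command: Moves the arm, as the interface text tells. Its arguments: {"type":"object","properties":{"increments":{"type":"array","items":{"type":"array","items":{"type":"number"}}},"grip_force":{"type":"number"}},"required":["increments"]}

```bash
mkdir -p pics; cat > h.py <<'E'
import numpy as np, cv2
from plant import robot
def world(name,depth,u,v,c=None):
    c=c or robot.calibration(name);K=np.array(c["camera_matrix"]);V=np.array(c["view"])
    x,y=cv2.undistortPoints(np.array([[[u,v]]],float),K,np.array(c["dist"]))[0,0]
    d=depth[int(v),int(u)];return (np.linalg.inv(V)@[x*d,y*d,d,1])[:3]
def pix(name,p,c=None):
    c=c or robot.calibration(name);V=np.array(c["view"])
    return cv2.projectPoints(np.array([p],float),cv2.Rodrigues(V[:3,:3])[0],V[:3,3],np.array(c["camera_matrix"]),np.array(c["dist"]))[0][0,0].round(0)
E
python3 - <<'E'
from h import *
np.set_printoptions(precision=4,suppress=True)
s=robot.read_state();print(s)
ims=[]
for n in("scene","top"):
    im,d=robot.camera(n);np.savez(f"{n}.npz",im=im,d=d);cv2.imwrite(f"pics/{n}1.png",im)
    print(n,np.array(robot.calibration(n)["view"]).tolist())
    for t in("cup_a","base_cup","holder","beaker","jar","dish","spatula","wash_bottle","waste"):
        for r in robot.spot_point(n,t):
            print(n,t,round(r["p"],2),np.round(r["position"],4),pix(n,r["position"]))
E
```

```text
{'t': 0.0, 'joints': array([ 0.8896,  0.3134,  1.4984,  0.    ,  1.331 , -0.2234]), 'joint_vel': array([-0.0004,  0.0015,  0.001 ,  0.0001,  0.0002, -0.0001]), 'tau': array([ -0.0002, -40.2204, -25.227 ,   0.0694,   0.0352,  -0.0001]), 'tool_pos': array([0.2319, 0.4708, 0.2462]), 'orientation': array([-3.1404, -0.0003,  2.6838]), 'contact_force': array([-0.8722, -0.2365,  0.0456]), 'wrist_torque': array([ 0.0101,  0.0456, -0.0104]), 'grip_force': 0.0, 'width': 0.08827483551284439}
scene [[0.8452718603995716, 0.5343040516438902, -0.005887479390219848, -0.4580288789908935], [0.4557080364532553, -0.7265983209212623, -0.5141838830091048, -0.27284803768119237], [-0.279008364621145, 0.43194219570600567, -0.8576597647319765, 1.3213446085982365], [0.0, 0.0, 0.0, 1.0]]
scene cup_a 0.93 [ 0.592  -0.4522 -0.0019] [194. 345.]
scene cup_a 0.92 [0.585  0.3293 0.0023] [348. 125.]
scene cup_a 0.82 [ 0.5742 -0.3465 -0.0019] [215. 303.]
scene cup_a 0.76 [ 0.4536 -0.3721 -0.0008] [170. 286.]
scene holder 0.83 [0.6637 0.0054 0.0006] [318. 213.]
scene beaker 0.9 [0.4446 0.2314 0.002 ] [293. 127.]
scene j
[... 647 characters left out ...]
0.0004] [112. 260.]
top cup_a 0.96 [ 0.5878  0.3317 -0.0041] [117. 217.]
top cup_a 0.89 [ 0.5754 -0.349   0.0005] [403. 218.]
top cup_a 0.8 [ 0.5996 -0.4519 -0.003 ] [444. 208.]
top cup_a 0.76 [ 0.4577 -0.369   0.0019] [414. 268.]
top base_cup 0.97 [0.6803 0.0066 0.0703] [250. 169.]
top holder 0.55 [0.6668 0.0035 0.0007] [253. 182.]
top beaker 0.79 [0.4469 0.2286 0.0036] [156. 276.]
top jar 0.32 [ 0.8157 -0.0364  0.0006] [270. 122.]
top dish 0.7 [0.3945 0.0546 0.0008] [231. 298.]
top dish 0.51 [0.7664 0.1634 0.0007] [188. 143.]
top spatula 0.68 [ 0.3646 -0.0744  0.0014] [288. 311.]
top wash_bottle 0.71 [ 0.7681  0.1611 -0.002 ] [189. 142.]
top waste 0.95 [ 0.81   -0.0382  0.0005] [270. 124.]
```

View pics/scene1.png

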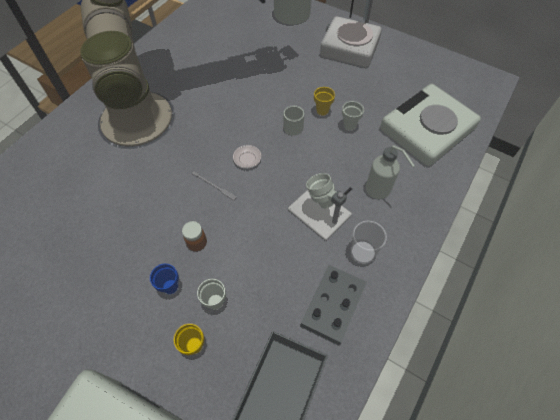

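View pics/top1.png

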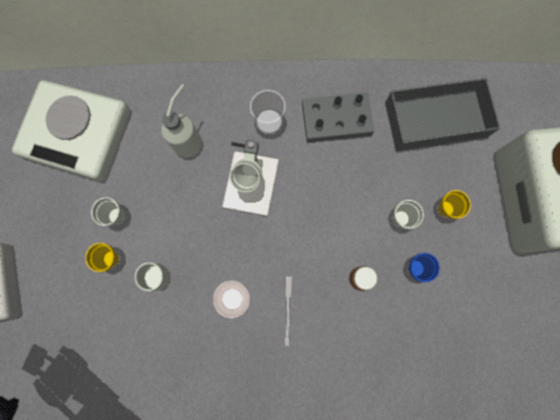

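The scene picture shows the candidates for the cup. White collared cups are at scene (350,115) and (211,295), which are top (106,212) and (408,214). The yellow ones at scene (324,100) and (189,340), the blue one at (165,279), and the collarless white beaker at (293,120) are to be left. base_cup is at scene (320,187), top (246,177). I choose the two white collared ones.

```bash
cat >> h.py <<'E'
def cloud(name,d,c=None):
    c=c or robot.calibration(name);K=np.array(c["camera_matrix"]);V=np.array(c["view"])
    h,w=d.shape;g=np.stack(np.meshgrid(np.arange(w),np.arange(h)),-1).reshape(-1,1,2).astype(float)
    xy=cv2.undistortPoints(g,K,np.array(c["dist"]))[:,0];z=d.reshape(-1).astype(float)
    P=np.c_[xy*z[:,None],z];W=(P-V[:3,3])@V[:3,:3];W[z==0]=np.nan
    return W.reshape(h,w,3)
E
python3 - <<'E'
from h import *
from scipy.optimize import least_squares
np.set_printoptions(precision=4,suppress=True)
for n in("scene","top"):
    D=np.load(n+".npz");W=cloud(n,D["d"]).reshape(-1,3);W=W[~np.isnan(W[:,0])]
    for nm,c in dict(L=(.587,.331),R=(.575,-.348)).items():
        P=W[np.hypot(W[:,0]-c[0],W[:,1]-c[1])<.05]
        t=P[P[:,2]>.068];z=np.percentile(P[:,2],99)
        f=least_squares(lambda p:np.hypot(t[:,0]-p[0],t[:,1]-p[1])-p[2],[*c,.03],loss="soft_l1",f_scale=.002).x
        print(n,nm,"rim",f,len(t),"topz",z, "table",np.median(P[P[:,2]<.01][:,2]))
    # plate and rod
    P=W[np.hypot(W[:,0]-.666,W[:,1])<.11]
    pl=P[abs(P[:,2]-.012)<.006]
    print(n,"plate",cv2.minAreaRect((pl[:,:2]*1000).astype(np.float32)),len(pl))
    rd=P[(P[:,2]>.135)];print("high",len(rd),rd.mean(0),rd.max(0), rd.min(0))
    # mask crop clouds of base rim
    a=np.radians(30);
    def res(p,Q,full=False):
        yaw=p[3];ax=np.array([-np.sin(a)*np.cos(yaw),-np.sin(a)*np.sin(yaw),np.cos(a)])
        q=Q-p[:3];h=q@ax;r=np.linalg.norm(q-h[:,None]*ax,axis=1)
        return h,r
    # collar outer surface r=32 h in 55..75 ; rim h=75, r 29.3..32; foot origin
    def cost(p,Q):
        h,r=res(p,Q)
        hh=h*1000;rr=r*1000
        d1=np.hypot(rr-32,np.maximum(0,np.abs(hh-65)-10))
        d2=np.hypot(hh-75,np.maximum(0,np.abs(rr-30.65)-1.35))
        # inner wall: bore 29.3 from 55 to 75
        d3=np.hypot(rr-29.3,np.maximum(0,np.abs(hh-65)-10))
        return np.clip(np.minimum(np.minimum(d1,d2),d3),0,8)
    best=None
    for yaw in np.radians(np.arange(-40,41,10)):
        p0=np.array([.68,.006,.07,yaw])
        h,r=res(p0,P);Q=P[(h>.05)&(h<.085)&(r<.045)&(r>.018)]
        f=least_squares(cost,p0,args=(Q,),x_scale=[.01,.01,.01,.1],diff_step=1e-4)
        if best is None or f.cost<best[0]: best=(f.cost,f.x,len(Q))
    p=best[1];ax=np.array([-np.sin(a)*np.cos(p[3]),-np.sin(a)*np.sin(p[3]),np.cos(a)])
    print(n,"base",best,"yawdeg",np.degrees(p[3]),"rim",p[:3]+.075*ax)
sc=cv2.imread("pics/scene1.png")
a=np.hstack([cv2.resize(sc[85:145,280:380],(600,360)),])
b=cv2.resize(sc[165:245,280:360],None,fx=4,fy=4)
c=cv2.resize(sc[255:325,170:250],(360,315))
out=np.zeros((600,800,3),np.uint8);out[:270,:450]=cv2.resize(sc[85:145,280:380],(450,270));out[:320,470:790]=b;out[280:595,:360]=c
cv2.imwrite("pics/crop1.png",out)
E
```

```text
scene L rim [0.5916 0.3303 0.0309] 107 topz 0.07659782545779649 table -0.00041677928086344615
scene R rim [ 0.5744 -0.3435  0.0307] 151 topz 0.07714024623871235 table 0.0003465846728335731
scene plate ((667.0216674804688, -21.602989196777344), (161.91639709472656, 150.21253967285156), 5.69488000869751) 1372
high 253 [ 0.6896 -0.0001  0.142 ] [0.7277 0.0451 0.1529] [ 0.639  -0.0207  0.135 ]
scene base (np.float64(278.0302733812103), array([ 0.6808, -0.0037,  0.0715, -0.5163]), 304) yawdeg -29.579716946601792 rim [0.6482 0.0148 0.1364]
top L rim [0.5883 0.3312 0.0311] 157 topz 0.07541498299249445 table -0.0008522571396914739
top R rim [ 0.5743 -0.3424  0.0311] 139 topz 0.07510485779570614 table -0.0008170668474385863
top plate ((663.3250122070312, 10.443626403808594), (110.36614990234375, 140.744140625), 78.52698516845703) 1743
high 272 [0.6938 0.0022 0.1412] [0.7265 0.0428 0.1511] [ 0.641  -0.0176  0.135 ]
top base (np.float64(152.2513261359064), array([ 0.6816, -0.0017,  0.0711, -0.4077]), 255) yawdeg -23.361790357961965 rim [0.6472 0.0132 0.136 ]
```

View pics/crop1.png

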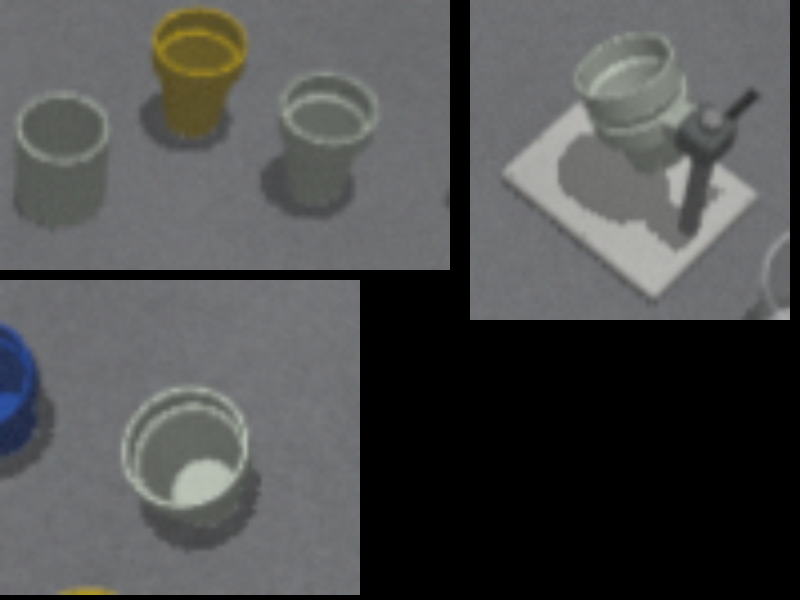

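The crop shows the two chosen white cups with collars (upper left at crop (328,140), lower left at (185,450)). The beaker at (60,160) is straight-sided, so it isn't a cup. base_cup's mouth is open and leans away from the rod.

Both views agree within 3 mm. Cup L's rim is at (0.590, 0.331, 0.075), and base_cup's rim centre is at (0.647, 0.014, 0.136) with a yaw of about -11.5°.

Emit:
{"name": "arm_command", "arguments": {"increments": [[0,0,0,-0.13,8.8],[0,0,0,-0.126,8.8],[-4.7,-0.8,0,0,8.8],[-4.7,-0.8,0,0,8.8],[-4.7,-0.8,0,0,8.8]]}}

```text
t: 1.62
tool_pos: [0.3667, 0.4186, 0.2468]
orientation: [3.141, 0.0, 2.94]
contact_force: [0.6, -0.1, 0.3]
width: 0.0881
grip_force: 0.0
```

Emit:
{"name": "arm_command", "arguments": {"increments": [[-4.7,-0.8,0,0,8.8],[-4.7,-0.8,0,0,8.8],[-4.7,-0.8,0,0,8.8],[-4.7,-0.8,0,0,8.8],[-4.7,-0.8,0,0,8.8]]}}

```text
t: 2.25
tool_pos: [0.589, 0.3322, 0.2467]
orientation: [3.142, 0.0, 2.94]
contact_force: [0.7, 0.7, 0.5]
width: 0.088
grip_force: 0.0
```

```bash
cat >> h.py <<'E'
def to(p):
    "tool-axis shift (cm) from the TCP to a world point, plus the state"
    from scipy.spatial.transform import Rotation as R
    s=robot.read_state();M=R.from_euler("xyz",s["orientation"]).as_matrix()
    return ((np.array(p)-s["tool_pos"])@M*100).round(2)
def rimfit(P,c):
    from scipy.optimize import least_squares
    P=P[~np.isnan(P[:,0])];P=P[np.hypot(P[:,0]-c[0],P[:,1]-c[1])<.05];t=P[abs(P[:,2]-.075)<.006]
    f=least_squares(lambda p:np.hypot(t[:,0]-p[0],t[:,1]-p[1])-p[2],[*c,.03],loss="soft_l1",f_scale=.002).x
    return f,len(t),np.percentile(P[:,2],98)
E
python3 - <<'E'
from h import *
s=robot.read_state();print(s["t"],s["tool_pos"],s["orientation"],s["contact_force"])
im,d=robot.camera("wrist");cv2.imwrite("pics/w1.png",im)
f=rimfit(cloud("wrist",d).reshape(-1,3),(.590,.331));print(f)
print(to([f[0][0],f[0][1],.066]))
E
```

```text
2.25 [0.5889692  0.3321586  0.24668138] [3.14152057e+00 1.73068159e-05 2.93972039e+00] [0.73657576 0.74761511 0.53408046]
(array([0.59239594, 0.32921061, 0.03044244]), 670, np.float64(0.3276283916072782))
[ 0.1   0.04 17.94]
```

View pics/w1.png

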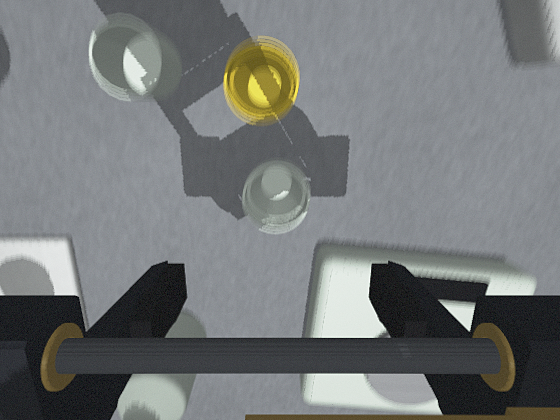

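The wrist picture shows white cup L at (276,197), with the yellow one at (262,80) and the beaker at (125,58). The jaws straddle L's column, so the way down is free.

Emit:
{"name": "arm_command", "arguments": {"increments": [[0,0,4.5,0,8.8],[0,0,4.5,0,8.8],[0,0,3,0,8.8],[0,0,1,0,8.8],[0,0,0,0,8.8]]}}

```text
t: 2.92
tool_pos: [0.5878, 0.3329, 0.1171]
orientation: [3.141, 0.0, 2.94]
contact_force: [0.3, 0.1, 0.6]
width: 0.0879
grip_force: 0.0
```

```bash
python3 - <<'E'
from h import *
im,d=robot.camera("wrist")
f=rimfit(cloud("wrist",d).reshape(-1,3),(.590,.331));print(f)
print(to([f[0][0],f[0][1],.066]))
E
```

```text
(array([0.58857227, 0.33274185, 0.03052696]), 2301, np.float64(0.19996009506064627))
[-0.05 -0.03  5.2 ]
```

Emit:
{"name": "arm_command", "arguments": {"increments": [[0,0,3,0,8.8],[0,0,1.6,0,8.8],[0,0,0.6,0,8.8],[0,0,0,0,7.2],[0,0,0,0,6.0]], "grip_force": 10}}

```text
t: 3.6
tool_pos: [0.588, 0.3331, 0.0658]
orientation: [3.141, 0.001, 2.94]
contact_force: [0.3, 0.1, -0.8]
width: 0.0702
grip_force: 0.0
```

Emit:
{"name": "arm_command", "arguments": {"increments": [[0,0,0,0,5.5],[0,0,0,0,5.5],[0,0,0,0,5.5]]}}

```text
t: 3.98
tool_pos: [0.588, 0.333, 0.0655]
orientation: [3.141, 0.001, 2.94]
contact_force: [-0.2, -0.1, 5.1]
width: 0.0634
grip_force: 10.0
```

Emit:
{"name": "arm_command", "arguments": {"increments": [[0,0,-3,0,5.5],[0,0,-5,0,5.5],[0,0,-5,0,5.5],[0,0,-5,0,5.5],[0,0,-5,0,5.5]]}}

```text
t: 4.6
tool_pos: [0.5872, 0.3328, 0.296]
orientation: [-3.141, -0.001, 2.94]
contact_force: [-0.5, 0.7, -0.2]
width: 0.0632
grip_force: 10.0
```

Emit:
{"name": "arm_command", "arguments": {"increments": [[-1,-4.8,0,0,5.5],[-1,-4.8,0,0,5.5],[-2,-4.8,0,0,5.5],[-3,-4.8,0,0,5.5],[-4,-4.8,0,0,5.5]]}}

```text
t: 5.22
tool_pos: [0.6474, 0.0743, 0.2949]
orientation: [3.141, -0.0, 2.94]
contact_force: [-0.3, -0.8, -0.2]
width: 0.0635
grip_force: 10.0
```

Emit:
{"name": "arm_command", "arguments": {"increments": [[-4.2,-4.8,0,0,5.5],[0,0,0,0,5.5],[0,0,0,0,5.5],[0,0,0,0,5.5]]}}

```text
t: 5.72
tool_pos: [0.6778, 0.0228, 0.2951]
orientation: [3.141, 0.0, 2.941]
contact_force: [-0.3, 0.0, 0.2]
width: 0.0633
grip_force: 10.0
```

```bash
python3 - <<'E'
from h import *
s=robot.read_state();print(s["tool_pos"],s["orientation"],s["width"])
c=robot.calibration("wrist")
im,d=robot.camera("wrist");cv2.imwrite("pics/w2.png",im);np.savez("w2.npz",im=im,d=d,W=cloud("wrist",d,c))
for t in("base_cup","holder","cup_a"):
    for r in robot.spot_point("wrist",t): print(t,r,pix("wrist",r["position"],c))
E
```

```text
[0.67777271 0.02275972 0.29505357] [3.14141354e+00 1.43705633e-04 2.94148792e+00] 0.06328750851755718
base_cup {'position': [0.6849, 0.0053, 0.0684], 'p': 0.79} [262. 191.]
holder {'position': [0.6647, 0.006, 0.003], 'p': 0.8} [261. 163.]
cup_a {'position': [0.6772, 0.0215, 0.2306], 'p': 0.65} [274. 237.]
```

View pics/w2.png

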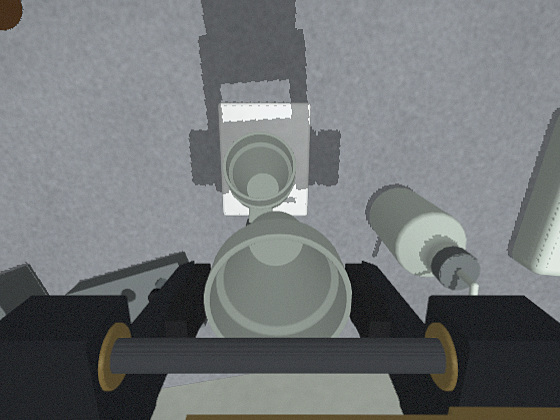

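The picture shows the held cup upright in the jaws at (278,280), and base_cup's mouth clear at (260,170) over the plate. I'll refine the base pose from this view.

```bash
python3 - <<'E'
from h import *
from scipy.optimize import least_squares
np.set_printoptions(precision=4,suppress=True)
W=np.load("w2.npz")["W"];U=W[90:212,205:320].reshape(-1,3)
pl=U[abs(U[:,2]-.012)<.004];r=cv2.minAreaRect((pl[:,:2]*1000).astype(np.float32));print("plate",r)
# left/right plate edges by PCA-free line fits over rows
for side in(0,1):
    E=[]
    for v in range(110,200,2):
        row=W[v,200:330];m=row[abs(row[:,2]-.012)<.004]
        if len(m): E.append(m[0 if side==0 else -1,:2])
    l=cv2.fitLine(np.array(E,np.float32),cv2.DIST_HUBER,0,.001,.001).ravel();print("edge",np.degrees(np.arctan2(l[1],l[0])),l[2:])
P=U[(U[:,2]>.09)&(np.hypot(U[:,0]-.647,U[:,1]-.014)<.045)]
rim=[]  # collar surface model fit
def hr(p,Q,a):
    ax=np.array([-np.sin(a)*np.cos(p[3]),-np.sin(a)*np.sin(p[3]),np.cos(a)]);q=Q-p[:3];h=q@ax
    return h*1e3,np.linalg.norm(q-h[:,None]*ax,axis=1)*1e3,ax
def cost(p,Q):
    h,r,_=hr(p,Q,p[4]);o=np.maximum(0,abs(h+10)-10)
    d=np.minimum(np.minimum(np.hypot(r-32,o),np.hypot(r-29.3,o)),np.hypot(h,np.maximum(0,abs(r-30.65)-1.35)))
    return np.r_[np.clip(d,0,6),np.degrees(p[4]-np.radians(30))*20]
p0=np.array([.647,.014,.136,-.2,np.radians(30)])
for it in range(4):
    h,r_,_=hr(p0,P,p0[4]);Q=P[(h>-18)&(h<6)&(r_>27)&(r_<36)]
    p0=least_squares(cost,p0,args=(Q,),x_scale=[.01,.01,.01,.1,.1],diff_step=1e-4).x
ax=hr(p0,Q,p0[4])[2]
print("rim centre",p0[:3],"yaw",np.degrees(p0[3]),"tilt",np.degrees(p0[4]),"foot",p0[:3]-.075*ax,len(Q),np.median(cost(p0,Q)))
E
```

```text
plate ((659.7352905273438, 11.378921508789062), (109.55046081542969, 134.18353271484375), 78.35908508300781)
edge -11.84622 [ 0.6434 -0.04  ]
edge -11.858375 [0.65   0.0685]
rim centre [0.6472 0.0146 0.136 ] yaw -9.550808224664808 tilt 30.074649852035243 foot [0.6843 0.0083 0.0711] 1568 0.5498027098940206
```

```bash
cat >> h.py <<'E'
F=np.array([.6839,.0069,.0711]);LX=np.array([-.9787,.2053,0]);AX=np.array([-.4894,.1027,.866]);LR=np.array([.866*-.9787,.866*.2053,-.5])
def W_(r,h): return F+(r*LR+h*AX)/1000
def frame():
    q=(robot.read_state()["tool_pos"]-F)*1000;return "r,h,lat mm:",(q@LR).round(1),(q@AX).round(1),(q@np.array([.2053,.9787,0])).round(1)
E
python3 - <<'E'
from h import *
print(frame(),to(F+.0414*LX+[0,0,.155]),to(F+.0414*LX+[0,0,.111]))
for a in[(-19.65,116.8),(7.5,126),(0,124),(0,86)]:print(a,W_(*a),to(W_(*a)))
E
```

```text
('r,h,lat mm:', np.float64(-104.2), np.float64(198.4), np.float64(13.7)) [ 3.25 -1.35  6.89] [ 3.26 -1.35 11.29]
(-19.65, 116.8) [0.64339252 0.01540179 0.1820738 ] [ 3.25 -1.35 11.3 ]
(7.5, 126) [0.61587894 0.02117362 0.176466  ] [ 6.07 -1.34 11.86]
(0, 124) [0.6232144 0.0196348 0.178484 ] [ 5.32 -1.34 11.65]
(0, 86) [0.6418116 0.0157322 0.145576 ] [ 3.42 -1.35 14.94]
```

Emit:
{"name": "arm_command", "arguments": {"increments": [[1.6,-0.7,2.5,0.007,5.5],[1.65,-0.65,2.5,0,5.5],[0,0,1.9,0,5.5],[0,0,0,0,5.5],[0,0,0,0,5.5]]}}

```text
t: 6.55
tool_pos: [0.644, 0.0149, 0.2268]
orientation: [3.142, 0.002, 2.933]
contact_force: [-1.0, 0.2, -0.1]
width: 0.063
grip_force: 10.0
```

```bash
python3 - <<'E'
from h import *
print(frame(),to(W_(-19.65,116.8)))
E
```

```text
('r,h,lat mm:', np.float64(-42.6), np.float64(155.2), np.float64(-0.3)) [0.07 0.03 4.47]
```

Emit:
{"name": "arm_command", "arguments": {"increments": [[0.07,0.03,1.5,0,5.5],[0,0,1.5,0,5.5],[0,0,0.8,0,5.5],[0,0,0.6,0,5.5],[0,0,0,0,5.5]]}}

```text
t: 7.18
tool_pos: [0.6429, 0.0152, 0.1814]
orientation: [-3.142, -0.001, 2.933]
contact_force: [-0.2, 0.2, -0.8]
width: 0.0635
grip_force: 10.0
```

Emit:
{"name": "arm_command", "arguments": {"increments": [[0.5,0,0.1,0,5.5],[0.5,0,0.1,0,5.5],[0.5,0,0.1,0,5.5],[0,0,0,0,5.5]]}}

```text
t: 7.68
tool_pos: [0.628, 0.0184, 0.1789]
orientation: [-3.142, 0.0, 2.933]
contact_force: [1.2, -1.0, 0.3]
width: 0.0634
grip_force: 10.1
```

Emit:
{"name": "arm_command", "arguments": {"increments": [[0.5,0,0.1,0,5.5],[0.5,0,0.1,0,5.5],[0.3,0,0.0,0,5.5],[0,0,0,0,5.5]]}}

```text
t: 8.18
tool_pos: [0.6153, 0.0211, 0.1766]
orientation: [3.142, -0.0, 2.933]
contact_force: [0.9, -0.7, -0.2]
width: 0.0633
grip_force: 10.0
```

```bash
python3 - <<'E'
from h import *
print(frame(),robot.read_state()["contact_force"])
a,_=robot.camera("wrist");b,_=robot.camera("scene")
cv2.imwrite("pics/m1.png",np.hstack([cv2.resize(a[120:420,120:440],(427,400)),cv2.resize(b[130:230,270:360],(360,400))]))
E
```

```text
('r,h,lat mm:', np.float64(7.9), np.float64(126.4), np.float64(-0.2)) [ 0.94945968 -0.67273843 -0.22066183]
```

View pics/m1.png

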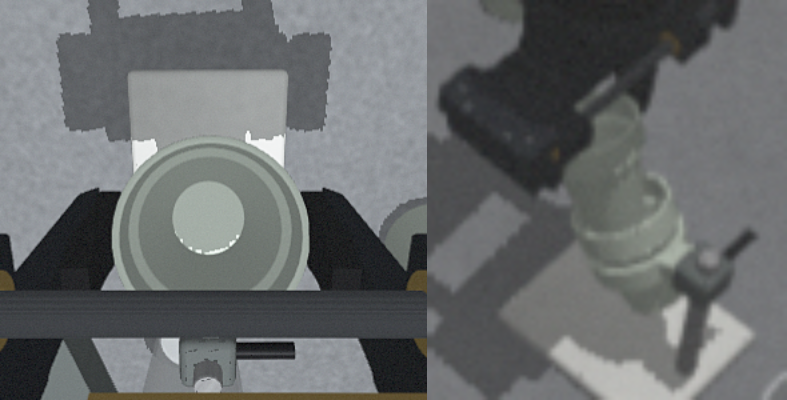

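The cup has tilted in the jaws to match the lean, with its foot inside the mouth (right half, (620,200)). Next I centre it and go in along the axis.

Emit:
{"name": "arm_command", "arguments": {"increments": [[-0.4,0.01,-0.1,0,5.5],[-0.35,0.01,-0.1,0,5.5],[-0.3,0,0.52,0,5.5],[-0.3,0,0.52,0,5.5],[0,0,0,0,5.5]]}}

```text
t: 8.9
tool_pos: [0.6287, 0.0184, 0.1675]
orientation: [-3.142, -0.001, 2.933]
contact_force: [0.2, 0.0, -0.2]
width: 0.0635
grip_force: 10.0
```

Emit:
{"name": "arm_command", "arguments": {"increments": [[-0.25,0,0.43,0,5.5],[-0.25,0,0.43,0,5.5],[0,0,0,0,5.5]]}}

```text
t: 9.28
tool_pos: [0.6337, 0.0174, 0.1592]
orientation: [-3.142, -0.001, 2.933]
contact_force: [-0.0, 0.3, -0.4]
width: 0.0634
grip_force: 10.0
```

```bash
python3 - <<'E'
from h import *
print(frame(),to(W_(0,86)))
E
```

```text
('r,h,lat mm:', np.float64(0.4), np.float64(102.0), np.float64(-0.1)) [-0.83  0.01  1.36]
```

No resistance so far, so I continue in small steps.

Emit:
{"name": "arm_command", "arguments": {"increments": [[-0.26,0,0.43,0,5.5],[-0.26,0,0.43,0,5.5],[0,0,0,0,5.5]]}}

```text
t: 9.65
tool_pos: [0.6389, 0.0162, 0.1507]
orientation: [-3.142, -0.0, 2.933]
contact_force: [1.2, -0.9, -1.1]
width: 0.063
grip_force: 10.0
```

Emit:
{"name": "arm_command", "arguments": {"increments": [[-0.12,0,0.2,0,5.5],[-0.12,0,0.2,0,5.5],[0,0,0,0,5.5]]}}

```text
t: 10.02
tool_pos: [0.6406, 0.0156, 0.1467]
orientation: [-3.141, -0.002, 2.933]
contact_force: [-4.5, -2.1, -1.3]
width: 0.0635
grip_force: 10.0
```

```bash
python3 - <<'E'
from h import *
print(frame(),to(W_(0,86)),robot.read_state()["contact_force"])
E
```

```text
('r,h,lat mm:', np.float64(0.5), np.float64(87.6), np.float64(-0.4)) [-0.12  0.04  0.11] [-4.51983628 -2.07339838 -1.31901488]
```

Emit:
{"name": "arm_command", "arguments": {"increments": [[0.05,0.03,0.15,0,5.5],[0,0,0.1,0,5.5],[0,0,0,0,5.5]], "grip_force": 20}}

```text
t: 10.4
tool_pos: [0.6407, 0.0157, 0.1452]
orientation: [-3.141, 0.0, 2.933]
contact_force: [-4.6, -3.0, 3.6]
width: 0.0626
grip_force: 20.0
```

```bash
python3 - <<'E'
from h import *
print(frame(),to(W_(0,86)),robot.read_state()["contact_force"])
E
```

```text
('r,h,lat mm:', np.float64(1.1), np.float64(86.2), np.float64(-0.3)) [-0.11  0.03 -0.03] [-4.58355753 -2.99498887  3.59530088]
```

Nearly home, with 3.6 N vertical. I press along the axis once more in the grip.

Emit:
{"name": "arm_command", "arguments": {"increments": [[-0.05,0.03,0.15,0,5.5],[-0.05,0,0.15,0,5.5],[0,0,0,0,5.5]]}}

```text
t: 10.78
tool_pos: [0.6413, 0.0155, 0.1438]
orientation: [-3.14, 0.0, 2.933]
contact_force: [-13.0, -3.5, 14.9]
width: 0.0626
grip_force: 22.3
```

Emit:
{"name": "arm_command", "arguments": {"increments": [[-0.05,0,0.15,0,5.5],[0,0,0.1,0,5.5],[0,0,0,0,5.5]]}}

```text
t: 11.15
tool_pos: [0.642, 0.0152, 0.1431]
orientation: [-3.139, 0.002, 2.933]
contact_force: [-17.5, -4.3, 26.2]
width: 0.0633
grip_force: 21.5
```

```bash
python3 - <<'E'
from h import *
print(frame(),robot.read_state()["contact_force"])
E
```

```text
('r,h,lat mm:', np.float64(1.0), np.float64(83.7), np.float64(-0.4)) [-17.48243814  -4.27261782  26.2109459 ]
```

Axial force is about 31 N and in line with the axis, so the collar is on the rim. I release, back off and check.

Emit:
{"name": "arm_command", "arguments": {"increments": [[0.08,0,-0.12,0,5.5],[0,0,0,0,8.8],[0,0,0,0,8.8],[0,0,0,0,8.8]], "grip_force": 10}}

```text
t: 11.65
tool_pos: [0.6414, 0.0166, 0.1399]
orientation: [3.141, -0.0, 2.933]
contact_force: [0.1, 0.1, 0.3]
width: 0.0878
grip_force: 0.0
```

Emit:
{"name": "arm_command", "arguments": {"increments": [[0,0,-2,0,8.8],[-1,0,-4,0,8.8],[-2,0,-4,0,8.8],[-2,0,-2,0,8.8],[0,0,0,0,8.8]]}}

```text
t: 12.28
tool_pos: [0.6912, 0.0058, 0.2606]
orientation: [3.141, 0.002, 2.933]
contact_force: [-0.2, 0.7, -0.6]
width: 0.0881
grip_force: 0.0
```

Emit:
{"name": "arm_command", "arguments": {"increments": [[0,0,0,0,8.8],[0,0,0,0,8.8]]}}

```text
t: 12.52
tool_pos: [0.6897, 0.0063, 0.2593]
orientation: [-3.142, -0.002, 2.933]
contact_force: [0.3, 0.5, -0.7]
width: 0.0879
grip_force: 0.0
```

```bash
cat >> h.py <<'E'
def nestcheck(n=1,fn=None):
    "fit a collar (r 32/29.3, 20 long) with its top rim at F+(75+20n)AX start, free yaw/tilt"
    from scipy.optimize import least_squares
    c=robot.calibration("wrist");im,d=robot.camera("wrist");U=cloud("wrist",d,c).reshape(-1,3)
    if fn: cv2.imwrite(fn,im)
    p0=np.r_[F+(75+20*n)/1000*AX,-.2068,np.radians(30)]
    def hr(p,Q):
        ax=np.array([-np.sin(p[4])*np.cos(p[3]),-np.sin(p[4])*np.sin(p[3]),np.cos(p[4])]);q=Q-p[:3];h=q@ax
        return h*1e3,np.linalg.norm(q-h[:,None]*ax,axis=1)*1e3,ax
    def cost(p,Q):
        h,r,_=hr(p,Q);o=np.maximum(0,abs(h+10)-10)
        return np.clip(np.minimum(np.minimum(np.hypot(r-32,o),np.hypot(r-29.3,o)),np.hypot(h,np.maximum(0,abs(r-30.65)-1.35))),0,6)
    U=U[~np.isnan(U[:,0])]
    for i in range(4):
        h,r,_=hr(p0,U);Q=U[(h>-18)&(h<6)&(r>27)&(r<36)]
        p0=least_squares(cost,p0,args=(Q,),x_scale=[.01,.01,.01,.1,.1],diff_step=1e-4).x
    q=(p0[:3]-F)*1e3
    print("rim r,h,lat",(q@LR).round(1),(q@AX).round(1),(q@np.array([.2053,.9787,0])).round(1),"yaw,tilt",np.degrees(p0[3:]).round(1),len(Q),cost(p0,Q).mean())
E
python3 - <<'E'
from h import *
nestcheck(1,"pics/n1.png");b,_=robot.camera("scene");w=cv2.imread("pics/n1.png")
cv2.imwrite("pics/n1.png",np.hstack([cv2.resize(w,(400,400)),cv2.resize(b[130:230,270:370],(400,400))]))
E
```

```text
rim r,h,lat 1.7 96.8 -0.2 yaw,tilt [-13.2  34.9] 2512 0.611516356387676
```

View pics/n1.png

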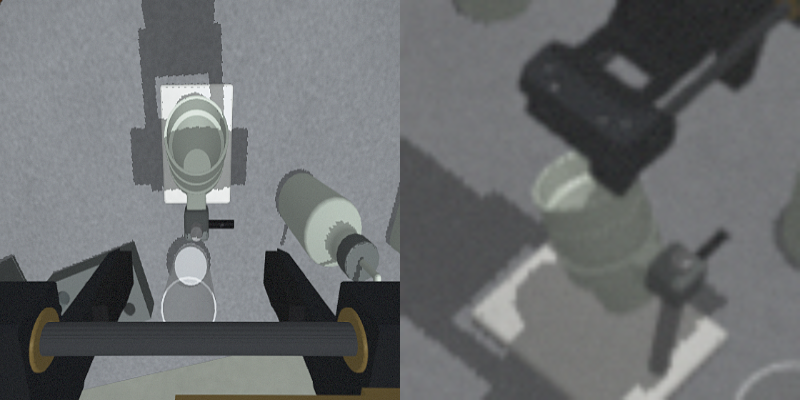

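The rim fit shows the cup about 2 mm high and tipped 5° forward, so the rod side of the collar isn't fully down. I'll press that lip with closed fingertips.

Emit:
{"name": "arm_command", "arguments": {"increments": [[1.4,0,0,0,0],[1.4,0,0,0,0],[0,0,2,0,0],[0,0,2,0,0],[0,0,2,0,0]]}}

```text
t: 13.25
tool_pos: [0.6626, 0.0119, 0.1996]
orientation: [3.142, -0.0, 2.933]
contact_force: [0.3, -0.0, -0.6]
width: 0.0404
grip_force: 0.0
```

Emit:
{"name": "arm_command", "arguments": {"increments": [[0,0,1,0,0],[0,0,0.4,0,0],[0,0,0.2,0,0],[0,0,0,0,0]]}}

```text
t: 13.75
tool_pos: [0.6631, 0.0118, 0.1847]
orientation: [3.142, 0.001, 2.933]
contact_force: [-0.4, 0.0, 0.4]
width: 0.0008
grip_force: 0.0
```

Emit:
{"name": "arm_command", "arguments": {"increments": [[0,0,0.2,0,0],[0,0,0.2,0,0],[0,0,0.1,0,0],[0,0,0,0,0]]}}

```text
t: 14.25
tool_pos: [0.663, 0.0118, 0.1792]
orientation: [3.142, -0.0, 2.933]
contact_force: [0.3, -0.2, -0.7]
width: 0.0001
grip_force: 0.0
```

Emit:
{"name": "arm_command", "arguments": {"increments": [[0,0,0.1,0,0],[0,0,0.1,0,0],[0,0,0,0,0]]}}

```text
t: 14.62
tool_pos: [0.663, 0.0118, 0.1772]
orientation: [3.142, -0.0, 2.933]
contact_force: [0.5, -0.2, 0.4]
width: 0.0008
grip_force: 0.0
```

Emit:
{"name": "arm_command", "arguments": {"increments": [[0,0,0.1,0,0],[0,0,0.1,0,0],[0,0,0,0,0]]}}

```text
t: 15.0
tool_pos: [0.663, 0.0118, 0.1755]
orientation: [-3.142, 0.0, 2.933]
contact_force: [-0.5, -0.0, 0.1]
width: 0.0004
grip_force: 0.4
```

Emit:
{"name": "arm_command", "arguments": {"increments": [[0,0,0.1,0,0],[0,0,0.1,0,0],[0,0,0,0,0]]}}

```text
t: 15.38
tool_pos: [0.6632, 0.0118, 0.1749]
orientation: [-3.142, 0.002, 2.933]
contact_force: [-2.3, 0.7, 8.5]
width: 0.0009
grip_force: 4.5
```

Emit:
{"name": "arm_command", "arguments": {"increments": [[0,0,0.1,0,0],[0,0,0.1,0,0],[0,0,0,0,0]]}}

```text
t: 15.75
tool_pos: [0.6634, 0.0118, 0.1745]
orientation: [-3.141, 0.003, 2.933]
contact_force: [-6.7, 1.3, 17.5]
width: 0.0004
grip_force: 8.9
```

Emit:
{"name": "arm_command", "arguments": {"increments": [[0,0,0.15,0,0],[0,0,0.1,0,0],[0,0,0,0,0]]}}

```text
t: 16.12
tool_pos: [0.6636, 0.0117, 0.1741]
orientation: [-3.141, 0.005, 2.933]
contact_force: [-10.1, 0.6, 28.1]
width: 0.0004
grip_force: 14.5
```

Emit:
{"name": "arm_command", "arguments": {"increments": [[0,0,-2,0,0],[-1.4,0,-3,0,8.8],[-1.4,0,-3,0,8.8],[0,0,0,0,8.8],[0,0,0,0,8.8]]}}

```text
t: 16.75
tool_pos: [0.6898, 0.0061, 0.2472]
orientation: [-3.141, -0.002, 2.933]
contact_force: [0.2, -0.3, -0.7]
width: 0.0384
grip_force: 0.0
```

```bash
python3 - <<'E'
from h import *
nestcheck(1,"pics/n2.png")
for n in("top","scene"):
    im,d=robot.camera(n);U=cloud(n,d).reshape(-1,3);U=U[~np.isnan(U[:,0])];q=(U-F)*1e3
    r=q@LR;h=q@AX;l=q@np.array([.2053,.9787,0]);R=np.hypot(r,l)
    for nm,m in dict(low=(r>22),up=(r<-22),left=(l>22),right=(l<-22)).items():
        s=m&(R>26)&(R<35)&(h>60)&(h<110)
        print(n,nm,s.sum(),np.percentile(h[s],[90,97,100]).round(1) if s.sum()>4 else "")
E
```

```text
rim r,h,lat 2.1 97.6 -1.3 yaw,tilt [-5.8 35.8] 2649 0.6103685991146639
top low 28 [94.5 95.6 95.8]
top up 0 
top left 0 
top right 21 [93.9 95.8 95.8]
scene low 125 [93.9 95.2 96.1]
scene up 150 [90.2 94.9 96.5]
scene left 2 
scene right 146 [94.  95.5 96.3]
```

From the scene camera, the lower, upper and right sides of the rim all stand at 95–96 mm along the axis, against 95 expected. The first cup is seated flat, so I go for the second.

Emit:
{"name": "arm_command", "arguments": {"increments": [[0.5,-4.5,-0.5,0,8.8],[0.5,-4.6,0,0,8.8],[0.5,-4.6,0,0,8.8],[0.5,-4.6,0,0,8.8],[0.5,-4.6,0,0,8.8]]}}

```text
t: 17.52
tool_pos: [0.6175, -0.214, 0.2533]
orientation: [3.141, -0.001, 2.933]
contact_force: [0.6, -1.3, 0.1]
width: 0.0879
grip_force: 0.0
```

Emit:
{"name": "arm_command", "arguments": {"increments": [[0.5,-4.6,0,0,8.8],[0.5,-4.6,0,0,8.8],[0.6,-4.5,0,0,8.8],[0,0,4,0,8.8],[0,0,3,0,8.8]]}}

```text
t: 18.15
tool_pos: [0.5735, -0.3437, 0.1817]
orientation: [3.141, -0.002, 2.932]
contact_force: [-0.5, -0.8, 0.0]
width: 0.0884
grip_force: 0.0
```

Emit:
{"name": "arm_command", "arguments": {"increments": [[0,0,4,0,8.8],[0,0,2,0,8.8],[0,0,0,0,8.8],[0,0,0,0,8.8]]}}

```text
t: 18.65
tool_pos: [0.5747, -0.3437, 0.1249]
orientation: [-3.141, 0.001, 2.933]
contact_force: [-0.4, -0.3, 1.0]
width: 0.088
grip_force: 0.0
```

```bash
python3 - <<'E'
from h import *
im,d=robot.camera("wrist");cv2.imwrite("pics/w3.png",im)
f=rimfit(cloud("wrist",d).reshape(-1,3),(.5743,-.343));print(f)
print(to([f[0][0],f[0][1],.066]))
E
```

```text
(array([ 0.57323572, -0.34225847,  0.03050483]), 2031, np.float64(0.20717963522609958))
[0.19 0.13 5.91]
```

View pics/w3.png

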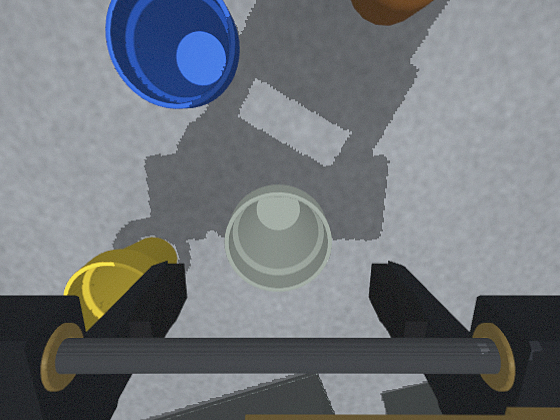

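White cup R at (278,238) is centred between the jaws. The yellow one at (120,280) is beside the left finger but clear of it, and blue is at (170,50). I narrow the jaws a little and go down.

Emit:
{"name": "arm_command", "arguments": {"increments": [[0.19,0.13,0,0,7.9],[0,0,3,0,7.9],[0,0,2,0,7.9],[0,0,0.9,0,7.9],[0,0,0,0,7]]}}

```text
t: 19.32
tool_pos: [0.5728, -0.3419, 0.0647]
orientation: [3.141, -0.0, 2.933]
contact_force: [0.9, -0.7, -0.6]
width: 0.0717
grip_force: 0.0
```

Emit:
{"name": "arm_command", "arguments": {"increments": [[0,0,0,0,5.5],[0,0,0,0,5.5],[0,0,0,0,5.5],[0,0,0,0,5.5]], "grip_force": 10}}

```text
t: 19.82
tool_pos: [0.5732, -0.3422, 0.0656]
orientation: [-3.141, 0.001, 2.933]
contact_force: [-0.2, -0.3, 5.0]
width: 0.0627
grip_force: 10.0
```

Emit:
{"name": "arm_command", "arguments": {"increments": [[0,0,-3,0,5.5],[0,0,-5,0,5.5],[0,0,-5,0,5.5],[0,0,-5,0,5.5],[0,0,-4,0,5.5]]}}

```text
t: 20.45
tool_pos: [0.5727, -0.3417, 0.2868]
orientation: [-3.141, 0.001, 2.933]
contact_force: [-0.6, -0.2, 0.0]
width: 0.0626
grip_force: 10.0
```

```bash
python3 - <<'E'
from h import *
F2=.020*AX
print(robot.read_state()["width"])
for a in[(-19.65,116.8),(7.5,126),(0,124),(0,86)]:print(a,to(W_(*a)+F2))
print("up",to(W_(-19.65,116.8)+F2+[0,0,.045]))
E
```

```text
0.06258030422959009
(-19.65, 116.8) [ 1.49 36.4   8.72]
(7.5, 126) [ 4.3  36.4   9.28]
(0, 124) [ 3.55 36.4   9.08]
(0, 86) [ 1.66 36.41 12.37]
up [ 1.49 36.4   4.22]
```

Emit:
{"name": "arm_command", "arguments": {"increments": [[0.2,4.5,0,0,5.5],[0.2,4.6,0,0,5.5],[0.2,4.6,0,0,5.5],[0.2,4.6,0,0,5.5],[0.2,4.6,0,0,5.5]]}}

```text
t: 21.08
tool_pos: [0.6104, -0.1142, 0.2845]
orientation: [3.141, -0.001, 2.933]
contact_force: [0.1, 0.6, 0.5]
width: 0.0625
grip_force: 10.0
```

Emit:
{"name": "arm_command", "arguments": {"increments": [[0.2,4.6,0,0,5.5],[0.2,4.5,0,0,5.5],[0.09,4.4,0,0,5.5],[0,0,4,0,5.5],[0,0,0,0,5.5]]}}

```text
t: 21.7
tool_pos: [0.6325, 0.0178, 0.242]
orientation: [-3.141, -0.006, 2.933]
contact_force: [0.3, 0.4, -0.9]
width: 0.0627
grip_force: 10.0
```

```bash
python3 - <<'E'
from h import *
print(frame(),to(W_(-19.65,116.8)+.020*AX))
E
```

```text
('r,h,lat mm:', np.float64(-40.0), np.float64(174.3), np.float64(0.1)) [-0.14 -0.01  4.26]
```

Emit:
{"name": "arm_command", "arguments": {"increments": [[-0.14,-0.01,1.5,0,5.5],[0,0,1.5,0,5.5],[0,0,0.8,0,5.5],[0,0,0.5,0,5.5],[0,0,0,0,5.5]]}}

```text
t: 22.32
tool_pos: [0.635, 0.0169, 0.2018]
orientation: [-3.142, -0.0, 2.933]
contact_force: [-0.5, -0.6, -0.8]
width: 0.0628
grip_force: 10.0
```

Emit:
{"name": "arm_command", "arguments": {"increments": [[0.5,0,0.1,0,5.5],[0.5,0,0.1,0,5.5],[0.5,0,0.1,0,5.5],[0,0,0,0,5.5]]}}

```text
t: 22.82
tool_pos: [0.6203, 0.02, 0.1993]
orientation: [-3.142, 0.001, 2.933]
contact_force: [1.2, -0.7, 2.1]
width: 0.0625
grip_force: 10.0
```

Emit:
{"name": "arm_command", "arguments": {"increments": [[0.5,0,0.1,0,5.5],[0.5,0,0.1,0,5.5],[0.3,0,0.0,0,5.5],[0,0,0,0,5.5]]}}

```text
t: 23.32
tool_pos: [0.6074, 0.0228, 0.1967]
orientation: [3.142, -0.001, 2.933]
contact_force: [0.8, 0.0, 0.9]
width: 0.0621
grip_force: 10.0
```

```bash
python3 - <<'E'
from h import *
print(frame(),to(W_(0,124)+.020*AX),robot.read_state()["contact_force"])
a,_=robot.camera("wrist");b,_=robot.camera("scene")
cv2.imwrite("pics/m2.png",np.hstack([cv2.resize(a[120:420,120:440],(427,400)),cv2.resize(b[130:230,270:360],(360,400))]))
E
```

```text
('r,h,lat mm:', np.float64(4.9), np.float64(147.8), np.float64(-0.1)) [-0.62  0.01  0.09] [0.75921552 0.00275094 0.9023073 ]
```

View pics/m2.png

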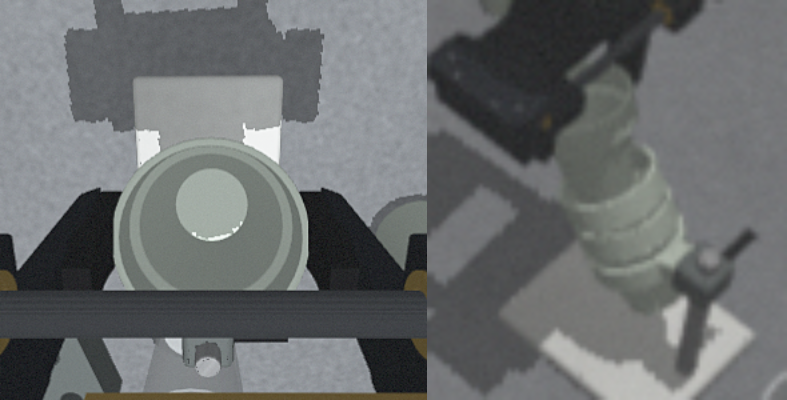

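The cup is tilted nearly as before, with the first cup's nest visible flat below it (right half, (620,230)). I give it slightly more tilt, then centre it and insert.

Emit:
{"name": "arm_command", "arguments": {"increments": [[0.26,0,0.1,0,5.5],[0,0,0,0,5.5],[-0.4,0,-0.12,0,5.5],[-0.4,0,-0.12,0,5.5],[0,0,0,0,5.5]]}}

```text
t: 24.05
tool_pos: [0.6132, 0.0215, 0.1981]
orientation: [-3.142, -0.0, 2.933]
contact_force: [0.1, 0.2, 0.2]
width: 0.062
grip_force: 10.0
```

Emit:
{"name": "arm_command", "arguments": {"increments": [[-0.3,0,0.52,0,5.5],[-0.3,0,0.52,0,5.5],[0,0,0,0,5.5]]}}

```text
t: 24.42
tool_pos: [0.6187, 0.0203, 0.187]
orientation: [-3.142, -0.001, 2.933]
contact_force: [-0.3, 0.1, -0.9]
width: 0.0625
grip_force: 10.0
```

```bash
python3 - <<'E'
from h import *
print(frame(),to(W_(0,102)+.020*AX),robot.read_state()["contact_force"])
E
```

```text
('r,h,lat mm:', np.float64(-0.3), np.float64(133.7), np.float64(-0.3)) [-0.56  0.03  1.03] [-0.26581227  0.1261576  -0.91131366]
```

Emit:
{"name": "arm_command", "arguments": {"increments": [[-0.26,0.03,0.51,0,5.5],[-0.26,0,0.51,0,5.5],[0,0,0,0,5.5]]}}

```text
t: 24.8
tool_pos: [0.624, 0.0194, 0.1771]
orientation: [-3.141, -0.0, 2.933]
contact_force: [0.3, -0.2, -0.2]
width: 0.0624
grip_force: 10.0
```

Emit:
{"name": "arm_command", "arguments": {"increments": [[-0.26,0,0.45,0,5.5],[-0.26,0,0.45,0,5.5],[0,0,0,0,5.5]]}}

```text
t: 25.18
tool_pos: [0.6291, 0.0184, 0.1681]
orientation: [-3.142, -0.0, 2.933]
contact_force: [0.4, 0.5, 0.1]
width: 0.0625
grip_force: 10.0
```

```bash
python3 - <<'E'
from h import *
print(frame(),to(W_(0.5,106)),robot.read_state()["contact_force"])
E
```

```text
('r,h,lat mm:', np.float64(0.0), np.float64(112.0), np.float64(-0.0)) [-0.26  0.    0.54] [0.44904659 0.46878088 0.10645344]
```

Emit:
{"name": "arm_command", "arguments": {"increments": [[-0.12,0,0.22,0,5.5],[-0.12,0,0.22,0,5.5],[0,0,0,0,5.5]]}}

```text
t: 25.55
tool_pos: [0.6313, 0.0181, 0.164]
orientation: [3.142, -0.0, 2.933]
contact_force: [-2.2, 0.7, 1.1]
width: 0.0622
grip_force: 10.0
```

Emit:
{"name": "arm_command", "arguments": {"increments": [[-0.03,0,0.15,0,5.5],[-0.03,0,0.15,0,5.5],[0,0,0,0,5.5]], "grip_force": 20}}

```text
t: 25.92
tool_pos: [0.6318, 0.0179, 0.1617]
orientation: [-3.141, -0.0, 2.933]
contact_force: [-6.5, 0.2, 4.7]
width: 0.0624
grip_force: 20.1
```

```bash
python3 - <<'E'
from h import *
print(frame(),to(W_(0.5,104)),robot.read_state()["contact_force"])
E
```

```text
('r,h,lat mm:', np.float64(0.8), np.float64(105.1), np.float64(0.0)) [-0.08 -0.    0.08] [-6.49144322  0.16263449  4.74126702]
```

Emit:
{"name": "arm_command", "arguments": {"increments": [[-0.04,0,0.15,0,5.5],[-0.04,0,0.15,0,5.5],[0,0,0,0,5.5]]}}

```text
t: 26.3
tool_pos: [0.6323, 0.0177, 0.1606]
orientation: [-3.141, 0.0, 2.933]
contact_force: [-14.7, -0.1, 18.5]
width: 0.0625
grip_force: 20.4
```

Emit:
{"name": "arm_command", "arguments": {"increments": [[-0.04,0,0.15,0,5.5],[0,0,0.1,0,5.5],[0,0,0,0,5.5]]}}

```text
t: 26.68
tool_pos: [0.6332, 0.0175, 0.1596]
orientation: [-3.141, 0.003, 2.933]
contact_force: [-14.9, -0.5, 26.1]
width: 0.0624
grip_force: 20.8
```

```bash
python3 - <<'E'
from h import *
print(frame(),robot.read_state()["contact_force"])
E
```

```text
('r,h,lat mm:', np.float64(0.6), np.float64(102.6), np.float64(-0.0)) [-14.88255982  -0.5204071   26.12019327]
```

As before, the axial force is 30 N in line with the axis. I release and press the rod-side lip with closed fingertips.

Emit:
{"name": "arm_command", "arguments": {"increments": [[0.08,0,-0.12,0,5.5],[0,0,0,0,8.8],[0,0,0,0,8.8],[0,0,0,0,8.8],[0,0,0,0,8.8]], "grip_force": 10}}

```text
t: 27.3
tool_pos: [0.6324, 0.0178, 0.1567]
orientation: [3.142, -0.0, 2.933]
contact_force: [0.2, 0.0, -0.0]
width: 0.0881
grip_force: 0.0
```

Emit:
{"name": "arm_command", "arguments": {"increments": [[0,0,-2,0,8.8],[0,0,-3,0,8.8],[-1,0,-3,0,4],[-0.9,0,0,0,0],[0,0,0,0,0]]}}

```text
t: 27.92
tool_pos: [0.6509, 0.0137, 0.2352]
orientation: [-3.141, -0.002, 2.933]
contact_force: [-0.9, 0.7, -0.2]
width: 0.0598
grip_force: 0.0
```

Emit:
{"name": "arm_command", "arguments": {"increments": [[0,0,0,0,0],[0,0,0,0,0],[0,0,0,0,0],[0,0,0,0,0]]}}

```text
t: 28.42
tool_pos: [0.6509, 0.0139, 0.2369]
orientation: [-3.142, -0.0, 2.933]
contact_force: [-0.1, 0.6, 0.3]
width: 0.0204
grip_force: 0.0
```

```bash
python3 - <<'E'
from h import *
print(frame(),to(F+.032*LX+[0,0,.1233]))
for n in("top","scene"):
    im,d=robot.camera(n);U=cloud(n,d).reshape(-1,3);U=U[~np.isnan(U[:,0])];q=(U-F)*1e3
    r=q@LR;h=q@AX;l=q@np.array([.2053,.9787,0]);R=np.hypot(r,l)
    for nm,m in dict(low=(r>22),up=(r<-22),left=(l>22),right=(l<-22)).items():
        s=m&(R>26)&(R<35)&(h>80)&(h<125)
        print(n,nm,s.sum(),np.percentile(h[s],[90,97,100]).round(1) if s.sum()>4 else "")
E
```

```text
('r,h,lat mm:', np.float64(-53.7), np.float64(160.4), np.float64(0.0)) [-0.17 -0.    4.25]
top low 0 
top up 13 [113.2 114.6 115.3]
top left 2 
top right 2 
scene low 83 [111.6 114.8 116.3]
scene up 170 [111.9 115.1 116.3]
scene left 55 [108.6 112.1 116.8]
scene right 138 [113.9 115.  117.1]
```

Already about 115 on all sides. A firm press on the lip will confirm it.

Emit:
{"name": "arm_command", "arguments": {"increments": [[-0.15,0,1.5,0,0],[0,0,1.5,0,0],[0,0,0.7,0,0],[0,0,0.3,0,0],[0,0,0,0,0]]}}

```text
t: 29.15
tool_pos: [0.6525, 0.0135, 0.197]
orientation: [-3.142, 0.0, 2.933]
contact_force: [0.7, -0.1, 0.5]
width: 0.0006
grip_force: 0.0
```

Emit:
{"name": "arm_command", "arguments": {"increments": [[0,0,0.15,0,0],[0,0,0.15,0,0],[0,0,0,0,0]]}}

```text
t: 29.52
tool_pos: [0.6524, 0.0135, 0.1939]
orientation: [-3.142, -0.0, 2.933]
contact_force: [-0.6, -0.6, -0.7]
width: 0.0007
grip_force: 0.0
```

Emit:
{"name": "arm_command", "arguments": {"increments": [[0,0,0.15,0,0],[0,0,0.15,0,0],[0,0,0,0,0]]}}

```text
t: 29.9
tool_pos: [0.6526, 0.0134, 0.1917]
orientation: [-3.141, 0.001, 2.933]
contact_force: [-1.6, 0.2, 5.3]
width: 0.0004
grip_force: 2.8
```

Emit:
{"name": "arm_command", "arguments": {"increments": [[0,0,0.15,0,0],[0,0,0.15,0,0],[0,0,0.1,0,0],[0,0,0,0,0]]}}

```text
t: 30.4
tool_pos: [0.653, 0.0134, 0.191]
orientation: [-3.141, 0.005, 2.933]
contact_force: [-7.1, -0.8, 21.5]
width: 0.0003
grip_force: 11.5
```

Emit:
{"name": "arm_command", "arguments": {"increments": [[0,0,-2,0,0],[0,0,-4,0,0],[-2,4,-4,0,0],[-2,5,-2,0,0],[0,5,0,0,0]]}}

```text
t: 31.02
tool_pos: [0.7216, 0.1431, 0.3079]
orientation: [3.141, 0.003, 2.932]
contact_force: [1.0, -0.8, -0.6]
width: 0.0006
grip_force: 0.0
```

Emit:
{"name": "arm_command", "arguments": {"increments": [[0,5,0,0,0],[0,0,0,0,0],[0,0,0,0,0]]}}

```text
t: 31.4
tool_pos: [0.731, 0.1905, 0.3064]
orientation: [-3.141, -0.001, 2.933]
contact_force: [-0.5, -0.4, -0.4]
width: -0.0001
grip_force: 0.0
```

```bash
python3 - <<'E'
from h import *
ims=[]
for n in("top","scene"):
    im,d=robot.camera(n);ims.append(im);U=cloud(n,d).reshape(-1,3);U=U[~np.isnan(U[:,0])];q=(U-F)*1e3
    r=q@LR;h=q@AX;l=q@np.array([.2053,.9787,0]);R=np.hypot(r,l)
    for nm,m in dict(low=(r>22),up=(r<-22),left=(l>22),right=(l<-22)).items():
        s=m&(R>26)&(R<35)&(h>80)&(h<125)
        print(n,nm,s.sum(),np.percentile(h[s],[90,97,100]).round(1) if s.sum()>4 else "")
cv2.imwrite("pics/end.png",np.hstack([cv2.resize(ims[1][125:240,260:375],(400,400)),cv2.resize(ims[0],(400,400))]))
E
```

```text
top low 193 [112.8 114.9 116.8]
top up 118 [113.7 115.4 116.1]
top left 110 [114.1 115.3 116.2]
top right 99 [113.6 114.7 116.5]
scene low 159 [113.2 114.8 116.4]
scene up 175 [113.  115.1 115.9]
scene left 91 [114.  115.7 116.6]
scene right 137 [114.1 116.  116.6]
```

View pics/end.png

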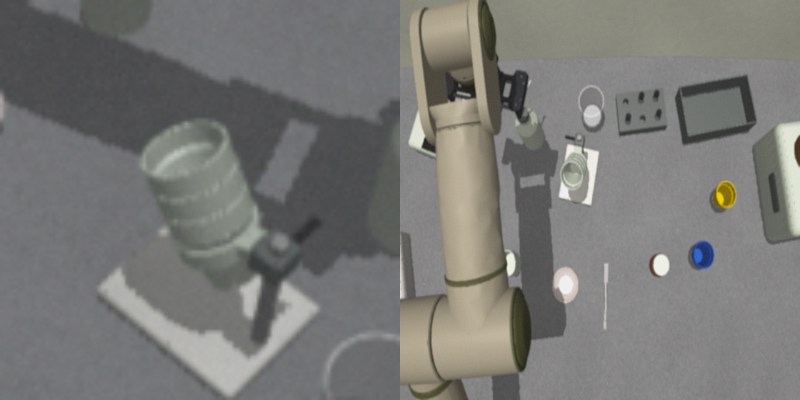

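The picture shows three collars stacked flat and coaxial (left half, (200,190)), with the rim at 115 mm on every side in both views. The bystanders that show are in place (right half), and the arm is free of everything.

```bash
python3 -c "
from plant import robot
print(robot.hand_in())"
```

```text
the job is handed in; nothing more can be done
None
```

Both white cups are nested flat in the clamped cup, one in the other, each pressed home to about 30 N; nothing else was moved on purpose, and the job was handed in at about 31.5 s.

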